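Click the stop collar onto the marking jig's guide rod

TASK

Take the orange stop collar and slide it down over the upright guide rod of the blue jig stand, past the rod's sprung balls, until the balls click into the groove half way along the collar's bore. Go gently by feel, never ramming it, do not leave it short of the click or pushed on past it, then let go; leave the other parts on the bench where they are.

Things in the scene. Friction and masses are not known exactly. Their poses are not given: they have to be found in the camera images.
- collar: orange round stop collar, a tube standing upright on the bench with a dark line round its middle: 36 mm outside diameter, 56 mm long, 0.1 to 0.21 kg. Origin: on its axis, centre of its lower end; z up along its axis. Bore 16.4 mm, coned open to 23 mm over the last 4.7 mm at both ends; both ends are alike. Grip across the diameter near its top.
- collar_groove (a point): centre of the collar, on its axis 28 mm above its lower end, level with the V groove that runs all round inside the bore: 22 mm across at its bottom, 9.6 mm wide at the bore, 4 mm wide at its bottom
- post: fixed blue jig stand (base block 130 x 90 x 24 mm) with an upright 14 mm steel guide rod in its middle. Origin: on the rod's axis at bench level; z up along the rod. A 38 mm aluminium shoulder round the rod's foot tops out at 33 mm. Two sprung steel balls stand 3.5 mm out of the rod on opposite sides (+y and -y) in a brass band, 75 to 101 mm above the bench: set by hand, not measured.
- rod_tip (a point): centre of the guide rod's top end, 125 mm above the bench; the last 8 mm taper from 14 to 6 mm. Sliding down, the collar meets the balls with its lower end level with their centres (within 1.5 mm); pushing over them takes 8 to 14 N for 5 mm, then it slides at 2 to 4 N (friction) for 18 mm, then the balls spring out into the groove and pull it down with about 5 N for 4 mm: the click.
- shoulder (a point): centre of the aluminium shoulder, 33 mm above the bench. In the click the collar's lower end is 28 mm below the balls' centres, so 47 to 73 mm above the bench; let go within 2 mm above that, it is pulled in by the balls. It then has under 1 mm of play, is held against its weight, and pushing on past takes 8 to 14 N again. More than 25 N between collar and stand is ramming.
- ball_a (a joint): how far the ball on the stand's +y side is pressed into the rod (m): 0 standing fully out, about 0.0023 when the collar's plain bore covers it, below 0.0009 when it is out in the groove
- ball_b (a joint): the same for the ball on the -y side
- bushing: bystander: brass bushing, a tube 38 mm across, 30 mm high, standing; origin under its centre
- knob_part: bystander: black stepped knob, 36 mm across, 34 mm high; origin under its centre
- sample_cup: bystander: steel cup, 72 mm across, 85 mm high; origin under its centre
- hexdriver: bystander: screwdriver with blue handle lying on the bench
- focus_block: bystander: aluminium gauge block 60 x 30 x 20 mm; origin under its centre
- blanks_tray: bystander: red tray 130 x 90 x 30 mm; origin under its centre
- spray_cap: bystander: white plastic cap, 44 mm across, 50 mm high; origin under its centre
Not all that is in view belongs to the job. What is meant by the collar is not turquoise, and is the larger of those in its own colour.

How it is judged:
On the way, in this order (a step that is already met when the one before it is completed fails the run):
1. the collar is lifted off the bench (height (world z) of collar above 0.03 m and horizontal distance between collar and post above 0.03 m), for 0.1 s.
2. the collar is threaded on the rod, its lower end at least 4 mm below the tip (z of collar in the frame of post below 0.121 m and horizontal distance between collar and post below 0.005 m).
3. the collar is slid over the balls and presses both in (value of joint each of ball_a, ball_b above 0.0013 m and horizontal distance between collar and post below 0.004 m).
At the end, for the whole second after the job is handed in: The collar is on the guide rod, at rest and let go, with both balls out in its groove (each pressed in less than 0.9 mm) and its lower end between 45.5 and 74 mm above the bench, within 4 mm of the rod's axis and 0.12 rad of upright; not short of the click and not past it (value of joint each of ball_a, ball_b below 0.0009 m and z of collar in the frame of post between 0.0455 and 0.074 m and horizontal distance between collar and post below 0.004 m and angle between collar's own z axis and vertical below 0.12 rad and linear speed of collar below 0.02 m/s); the robot touches nothing.
It fails at once if the collar is rammed: pressed on the stand, rod or balls with more than 25 N (contact force between collar and post above 25 N).
It fails at once if a bystander is moved more than 30 mm (distance of any of bushing, knob_part, sample_cup, hexdriver, focus_block, blanks_tray, spray_cap from where it was at the start of the episode above 0.03 m).
It also fails if it takes over 64 s, if anything falls off the work surface, if the arm or the gripper's body presses on something with over 40 N, if the wrist force passes 120 N, or if a joint passes its speed limit or range.

ROBOT

A 7-joint arm with a two-finger parallel gripper is mounted at the origin on the work surface. World frame = base frame: x ahead of the robot, y to its left, z up, the work surface at z = 0. Lengths are in m, angles in rad, forces in N, time in s.
With the tool pointing down it reaches from about 0.425 to 0.95 m from the base axis. Payload 16.7 kg.
Tool frame: the origin (TCP) lies midway between the tips of the shut fingers; the grasp point (between the pads) lies 19 mm behind it; z points along the fingers, y is the direction in which the jaws open and shut (so a half turn about z gives the same grasp; the last joint's range is limited). The gripper opens to 94 mm and grips with 3 to 60 N. Pads are 16 mm wide; open, the fingers measure 119 mm over their backs; the gripper's body (75 mm by 177 mm) begins 78 mm behind the grasp point.
Start: joints at [0.977, 0.426, 0.074, 1.606, -0.034, 1.111, -0.067], TCP at [0.29, -0.609, 0.205] pointing down, gripper open.
Joint ranges: [-2.85, 2.85], [-0.5, 2.14], [-1.23, 1.37], [0.21, 2.46], [-1.02, 4.16], [0.16, 2.05], [-2.73, 2.73]. Speed limits (rad/s): [1.89, 1.89, 2.39, 2.39, 3.01, 3.01, 3.01].

INTERFACE

Orientations are given as a 3x3 rotation matrix whose columns are the frame's x, y, z axes.
In Python, from station import manip, cams, ticket gives the robot as it stands.
- The arm moves only by the shell command python3 -m pendant 'ROWS' [FORCE]. ROWS is JSON, a list of rows, each an object of numbers: "dx", "dy", "dz": the shift along the tool's x, y, z as a fraction of full scale; "rx", "ry", "rz": the turn, a rotation vector about the tool's x, y, z as a fraction of full scale; "hand": the finger opening in mm, from 0 to 94. A call has 1 to 8 rows; each row is the pose to reach, as a shift and turn from the pose commanded when the call began, along the tool's axes at that moment, turning the shorter way round; what a row does not reach only later rows make up. Full scale, the value 1, is 0.2 m for a shift and pi rad for a turn. A row lasts 1/12 s, in which the tool goes at most 41.7 mm and 7.16 degrees, less where a joint would pass 70% of its speed; a pose out of reach is approached as far as the arm can. A call with a number of a shift or a turn outside -1 to 1 is refused whole. A call with a gripper value outside its range is refused whole. The fingers move at their own pace and stop on an object; FORCE is the grip in N (left out, the last holds). Time passes only in rows, so rows that repeat a pose let the fingers close. It gives the time, the measured TCP pose, the force and the opening at its end, in the units of the state.
- manip.state(): the state, without advancing time (a new reading comes with each control period).
- cams.camera(name): name is "scene" or "top"; returns a dict with "frame" (420x560x3 uint8, red, green, blue), "fx", "fy", "cx", "cy" (pixels), "dist" ([k1, k2, p1, p2, k3] as OpenCV has them; the pictures are not rectified), "view" (4x4, takes a point from world to camera coordinates). Camera axes: x right, y down, z forward; pixel columns grow to the right and rows downward; lengths in m; the calibration is good to about 2 mm. A picture is of the moment at which its call begins. There is no depth.
- ticket.hand_in(): hands the job in, once; it reports no verdict.
The state is a dict: "time_s": time; "qpos": joint angles; "qd": joint speeds; "tau": joint torques, N m; "ee_pos": TCP position; "tcp_rot": TCP orientation; "contact_force": force on the tool from outside, world axes, zero at the start; "torque": the same for the moment, N m; "gripper_width": finger opening in m.
Only numpy, scipy, OpenCV 4.12 (cv2) and the standard library are available. Lean on these libraries where they do the work, as an engineer would, in place of code of your own. Each camera call takes 0.05 s, during which the arm holds its last target.

## Working session

There is one attempt and no reset: what is moved stays moved. The work goes in short steps, Python scripts to look and compute and a shell command to move; the robot and the scene stay as the last step left them, time stands still between calls to the robot, and variables do not carry over. Pictures are saved under pics/ and viewed, and the job is handed in when it is done.

```bash
mkdir -p pics; ls; python3 - <<'E'
from station import manip, cams, ticket
import cv2, numpy as np
s=manip.state()
for k in s: print(k, np.round(s[k],4).tolist())
for n in ("scene","top"):
    c=cams.camera(n)
    cv2.imwrite(f"pics/{n}0.png", c["frame"][:,:,::-1])
    print(n,{k:np.round(c[k],4).tolist() for k in c if k!="frame"})
    np.savez(f"pics/{n}0.npz",**c)
E
```

```text
pics
time_s 0.0
qpos [0.9765, 0.4267, 0.0738, 1.6066, -0.0341, 1.1108, -0.0671]
qd [0.0005, 0.0012, 0.0006, -0.0006, -0.003, -0.0009, -0.001]
tau [-0.0001, -93.5822, 3.6662, -45.4189, -0.049, 0.0201, 0.0001]
ee_pos [0.2902, -0.6089, 0.2048]
tcp_rot [[0.9027, 0.4303, -0.0006], [0.4303, -0.9027, 0.0011], [-0.0001, -0.0013, -1.0]]
contact_force [0.0563, 0.2856, 0.1627]
torque [0.0383, -0.0244, -0.0404]
gripper_width 0.094
scene {'fx': 480.6413, 'fy': 480.6413, 'cx': 284.1928, 'cy': 205.3786, 'dist': [-0.0323, 0.0, 0.0, 0.0, 0.0], 'view': [[0.0088, 0.9999, 0.0081, -0.0683], [0.636, 0.0007, -0.7716, -0.2856], [-0.7716, 0.012, -0.636, 1.546], [0.0, 0.0, 0.0, 1.0]]}
top {'fx': 413.906, 'fy': 413.906, 'cx': 278.6484, 'cy': 210.2944, 'dist': [-0.0803, 0.0, 0.0, 0.0, 0.0], 'view': [[-0.0257, -0.9992, -0.0309, 0.1134], [-0.9898, 0.0298, -0.1395, 0.5672], [0.1403, 0.027, -0.9897, 1.0542], [0.0, 0.0, 0.0, 1.0]]}
```

View pics/scene0.png

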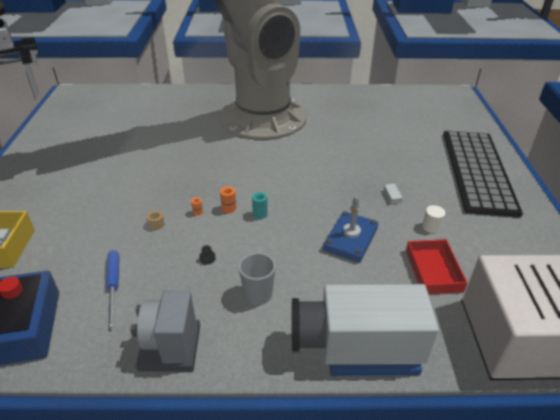

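View pics/top0.png

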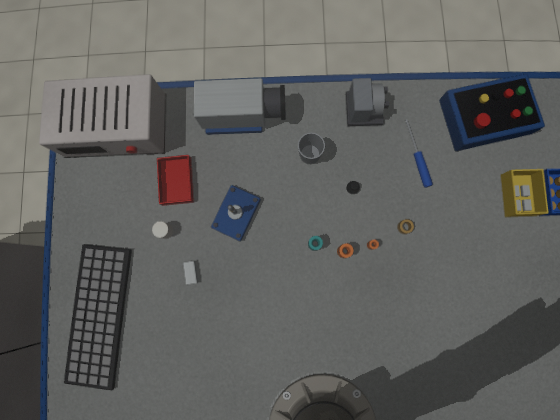

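Candidates in the scene picture are the larger orange tube at (228,200), the smaller orange tube at (197,206) and the turquoise tube at (260,205). The larger orange one fits. I'll confirm it in enlarged crops, along with the stand.

```bash
python3 - <<'E'
import cv2, numpy as np
a=cv2.imread("pics/scene0.png"); b=cv2.imread("pics/top0.png")
def cr(im,x,y,w,h,k): return cv2.resize(im[y:y+h,x:x+w],None,fx=k,fy=k,interpolation=cv2.INTER_CUBIC)
cv2.imwrite("pics/c1.png",np.vstack([cr(a,180,180,100,45,8),]))
cv2.imwrite("pics/c2.png",cr(a,310,185,90,80,7))
cv2.imwrite("pics/c3.png",cr(b,300,225,100,40,8))
cv2.imwrite("pics/c4.png",cr(b,200,175,70,70,8))
E
```

```text
(no output)
```

View pics/c1.png

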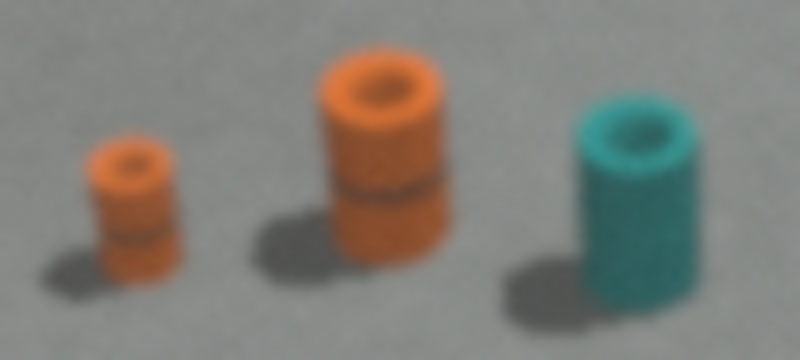

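View pics/c2.png

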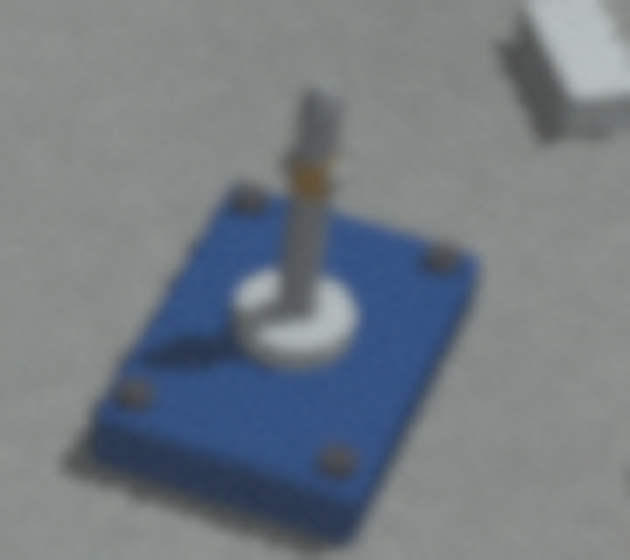

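View pics/c3.png

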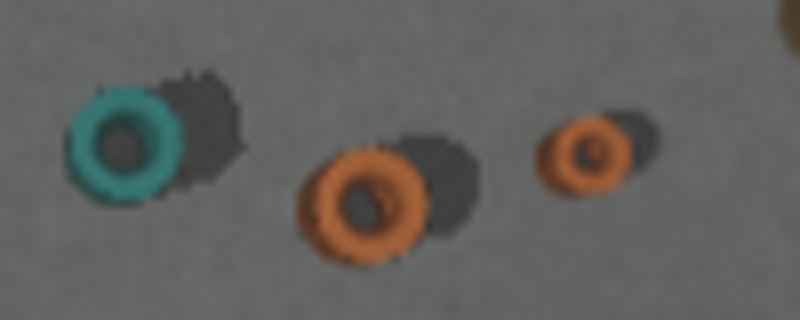

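View pics/c4.png

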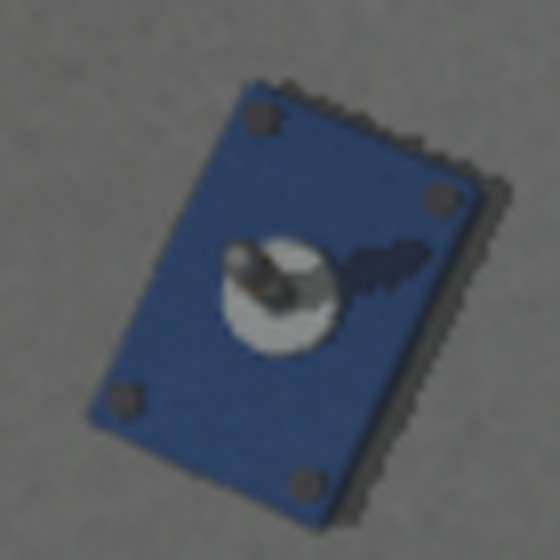

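The crops confirm it. The collar is the tall orange tube with the dark line, with its top ring centred at about (227.7,191.0) in scene and (346.4,250.7) in top. The smaller orange tube and the turquoise one are decoys. The rod tip is at about (355.7,198.3) in scene and (230,207) in top. Next I'll turn these into positions.

```bash
cat > h.py <<'E'
import cv2, numpy as np
C={n:np.load(f"pics/{n}0.npz") for n in ("scene","top")}
def ray(n,uv,c=None):
    c=c or C[n]
    K=np.array([[c["fx"],0,c["cx"]],[0,c["fy"],c["cy"]],[0,0,1.]])
    p=cv2.undistortPoints(np.array([[uv]],float),K,np.array(c["dist"],float)).ravel()
    V=np.array(c["view"]); R=V[:3,:3]; o=-R.T@V[:3,3]; d=R.T@np.array([p[0],p[1],1]); return o,d/np.linalg.norm(d)
def atz(n,uv,z,c=None):
    o,d=ray(n,uv,c); return o+d*(z-o[2])/d[2]
def tri(a,b):
    A=np.zeros((3,3));B=np.zeros(3)
    for n,uv in (("scene",a),("top",b)):
        o,d=ray(n,uv);P=np.eye(3)-np.outer(d,d);A+=P;B+=P@o
    return np.linalg.solve(A,B)
def proj(n,X,c=None):
    c=c or C[n]
    K=np.array([[c["fx"],0,c["cx"]],[0,c["fy"],c["cy"]],[0,0,1.]]);V=np.array(c["view"])
    return cv2.projectPoints(np.atleast_2d(np.array(X,float)),cv2.Rodrigues(V[:3,:3])[0],V[:3,3],K,np.array(c["dist"],float))[0].reshape(-1,2)
def cp(X,Y,x,y,k): return ((X+.5)/k-.5+x,(Y+.5)/k-.5+y)
E
python3 - <<'E'
from h import *
np.set_printoptions(precision=4,suppress=True)
for name,a,b,z in [("collar top",cp(382,88,180,180,8),cp(371.5,206,300,225,8),.056),
 ("tip",cp(320,93,310,185,7),cp(239,252,200,175,8),.125),
 ("shoulder",cp(295,308,310,185,7),cp(281,297,200,175,8),.033)]:
    print(name,a,b,atz("scene",a,z),atz("top",b,z),tri(a,b))
# base corners z=.024, scene and top
for n,pts in (("scene",[cp(X,Y,310,185,7) for X,Y in [(237,185),(478,262),(350,497),(105,418)]]),("top",[cp(X,Y,200,175,8) for X,Y in [(254,82),(480,188),(322,527),(92,415)]])):
    P=np.array([atz(n,p,.024) for p in pts]); print(n,P[:,:2].tolist(),P.mean(0)); 
    print([np.linalg.norm(P[i]-P[(i+1)%4]) for i in range(4)])
    print([np.degrees(np.arctan2(*(P[(i+1)%4]-P[i])[1::-1])) for i in range(4)])
E
```

```text
collar top (227.3125, 190.5625) (346.0, 250.3125) [ 0.461  -0.0728  0.056 ] [ 0.459  -0.0734  0.056 ] [ 0.459  -0.0733  0.0545]
tip (355.2857142857143, 197.85714285714286) (229.4375, 206.0625) [0.5752 0.214  0.125 ] [0.5724 0.216  0.125 ] [0.5726 0.2154 0.1231]
shoulder (351.7142857142857, 228.57142857142856) (234.6875, 211.6875) [0.5713 0.2158 0.033 ] [0.5711 0.2156 0.033 ] [0.5711 0.2157 0.0328]
scene [[0.4989976953577361, 0.20533457570401367], [0.5386817346906937, 0.2816508621379639], [0.6477515026620378, 0.22473856423682628], [0.6128511494314474, 0.15181587732937737]] [0.5746 0.2159 0.024 ]
[np.float64(0.0860174316801453), np.float64(0.12302529795822763), np.float64(0.08084400362068796), np.float64(0.12580484919203228)]
[np.float64(62.52582226222094), np.float64(-27.555426082616332), np.float64(-115.57549241834667), np.float64(154.8233532407583)]
top [[0.64661739933706, 0.22530313469211344], [0.6075472240935514, 0.1487976306609592], [0.4943466616327386, 0.2039317576117805], [0.5341342898663017, 0.2812948804853645]] [0.5707 0.2148 0.024 ]
[np.float64(0.08590442794535928), np.float64(0.12591322129178362), np.float64(0.08699487422374656), np.float64(0.12564842025742556)]
[np.float64(-117.05269675857183), np.float64(154.03168698870869), np.float64(62.7833734254311), np.float64(-26.463164170634762)]
```

```bash
cat >> h.py <<'E'
def need(pos,yaw=None):
    "fractions to get TCP to pos with tool y at azimuth yaw(deg), pointing down"
    from station import manip
    from scipy.spatial.transform import Rotation as Ro
    s=manip.state(); R=np.array(s["tcp_rot"]); p=np.array(s["ee_pos"])
    sh=R.T@(np.array(pos)-p)/0.2
    out=dict(t=round(s["time_s"],2),p=np.round(p,4).tolist(),w=round(s["gripper_width"],4),F=np.round(s["contact_force"],2).tolist(),shift=np.round(sh,4).tolist())
    if yaw is not None:
        a=np.radians(yaw); y=np.array([np.cos(a),np.sin(a),0]); z=np.array([0,0,-1.]); T=np.column_stack([np.cross(y,z),y,z])
        out["turn"]=np.round(Ro.from_matrix(R.T@T).as_rotvec()/np.pi,4).tolist()
    print(out)
E
python3 - <<'E'
from h import *
need([.46,-.073,.15],-9)
P=np.array([[.572,.2155,h] for h in (.033,.075,.08,.085,.09,.095,.101,.117,.125)])
a=proj("scene",P);b=proj("top",P)
for p,u,v in zip(P,a,b): print(p[2],np.round((u+.5-[310,185])*7-.5), np.round((v+.5-[200,175])*8-.5))
E
```

```text
{'t': 0.1, 'p': [0.2902, -0.609, 0.2048], 'w': 0.094, 'F': [0.52, 0.38, 0.12], 'shift': [1.9194, -2.0536, 0.2764], 'turn': [-0.0004, -0.0001, -0.3084]}
0.033 [294. 309.] [281. 294.]
0.075 [307. 211.] [264. 276.]
0.08 [309. 199.] [261. 274.]
0.085 [310. 187.] [259. 272.]
0.09 [312. 174.] [257. 270.]
0.095 [314. 162.] [255. 267.]
0.101 [316. 147.] [252. 265.]
0.117 [321. 107.] [244. 257.]
0.125 [324.  87.] [241. 253.]
```

```bash
python3 - <<'E'
import cv2
a=cv2.imread("pics/scene0.png"); b=cv2.imread("pics/top0.png")
def cr(im,x,y,w,h,k): return cv2.resize(im[y:y+h,x:x+w],None,fx=k,fy=k,interpolation=cv2.INTER_CUBIC)
cv2.imwrite("pics/c5.png",cr(a,340,192,30,44,13))
E
```

```text
(no output)
```

View pics/c5.png

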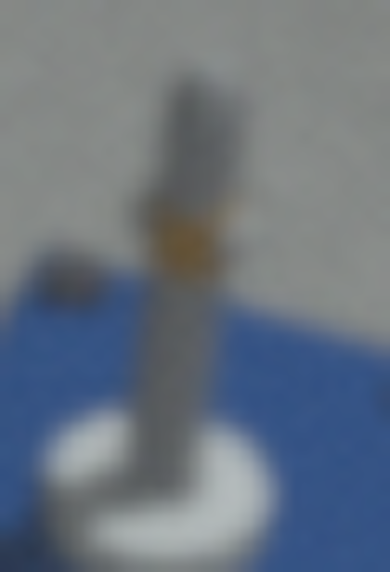

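The band centre and the ball pair at about (354.5,208.5) put the balls roughly 92 mm up. Feel will settle the height. Moving over to the collar now.

```bash
python3 -m pendant '[{"dx":0.14,"dy":-0.15,"rz":-0.03},{"dx":0.28,"dy":-0.3,"rz":-0.065},{"dx":0.42,"dy":-0.45,"rz":-0.1},{"dx":0.56,"dy":-0.6,"rz":-0.135},{"dx":0.7,"dy":-0.75,"rz":-0.17},{"dx":0.82,"dy":-0.88,"rz":-0.205},{"dx":0.92,"dy":-0.96,"rz":-0.24},{"dx":0.96,"dy":-1.0,"rz":-0.26}]' 15; python3 -c "
from h import *
need([.46,-.073,.12],-9)"
```

```text
{'t': 0.1, 'p': [0.2902, -0.609, 0.2048], 'w': 0.094, 'F': [0.52, 0.38, 0.12], 'shift': [1.9194, -2.0534, 0.4264], 'turn': [-0.0004, -0.0001, -0.3084]}invalid input at $[0]: expected keys dx, dy, dz, rx, ry, rz, hand
```

```bash
python3 -m pendant '[{"dx":0.14,"dy":-0.15,"dz":0,"rx":0,"ry":0,"rz":-0.03,"hand":94},{"dx":0.28,"dy":-0.3,"dz":0,"rx":0,"ry":0,"rz":-0.065,"hand":94},{"dx":0.42,"dy":-0.45,"dz":0,"rx":0,"ry":0,"rz":-0.1,"hand":94},{"dx":0.56,"dy":-0.6,"dz":0,"rx":0,"ry":0,"rz":-0.135,"hand":94},{"dx":0.7,"dy":-0.75,"dz":0,"rx":0,"ry":0,"rz":-0.17,"hand":80},{"dx":0.82,"dy":-0.88,"dz":0,"rx":0,"ry":0,"rz":-0.205,"hand":80},{"dx":0.92,"dy":-0.96,"dz":0,"rx":0,"ry":0,"rz":-0.24,"hand":80},{"dx":0.96,"dy":-1.0,"dz":0,"rx":0,"ry":0,"rz":-0.26,"hand":80}]' 15; python3 -c "
from h import *
need([.46,-.073,.12],-9)"
```

```text
time_s: 0.77
ee_pos: [0.3791, -0.3426, 0.2056]
tcp_rot: [[0.295, 0.956, 0.0], [0.956, -0.295, 0.001], [0.001, 0.0, -1.0]]
contact_force: [0.5, -0.3, 0.3]
gripper_width: 0.0803
{'t': 0.77, 'p': [0.3791, -0.3426, 0.2056], 'w': 0.0803, 'F': [0.51, -0.26, 0.34], 'shift': [1.407, -0.0108, 0.4288], 'turn': [0.0001, -0.0002, -0.0452]}
```

```bash
python3 -m pendant '[{"dx":0.18,"dy":0,"dz":0,"rx":0,"ry":0,"rz":-0.01,"hand":70},{"dx":0.36,"dy":0,"dz":0,"rx":0,"ry":0,"rz":-0.02,"hand":70},{"dx":0.54,"dy":0,"dz":0,"rx":0,"ry":0,"rz":-0.03,"hand":70},{"dx":0.7,"dy":0,"dz":0.05,"rx":0,"ry":0,"rz":-0.04,"hand":70},{"dx":0.85,"dy":0,"dz":0.1,"rx":0,"ry":0,"rz":-0.045,"hand":70},{"dx":0.95,"dy":0,"dz":0.15,"rx":0,"ry":0,"rz":-0.045,"hand":70},{"dx":1,"dy":0,"dz":0.2,"rx":0,"ry":0,"rz":-0.045,"hand":70},{"dx":1,"dy":0,"dz":0.2,"rx":0,"ry":0,"rz":-0.045,"hand":70}]' 15; python3 -c "
from h import *
need([.46,-.073,.12],-9)"
```

```text
time_s: 1.43
ee_pos: [0.4382, -0.1532, 0.164]
tcp_rot: [[0.164, 0.987, -0.002], [0.987, -0.164, 0.001], [0.001, -0.002, -1.0]]
contact_force: [-0.3, 0.2, 0.3]
gripper_width: 0.0698
{'t': 1.43, 'p': [0.4382, -0.1532, 0.164], 'w': 0.0698, 'F': [-0.3, 0.17, 0.34], 'shift': [0.413, 0.0425, 0.2202], 'turn': [-0.0007, -0.0003, -0.0023]}
```

```bash
python3 -m pendant '[{"dx":0.15,"dy":0.015,"dz":0,"rx":0,"ry":0,"rz":0,"hand":70},{"dx":0.3,"dy":0.03,"dz":0.1,"rx":0,"ry":0,"rz":0,"hand":70},{"dx":0.4,"dy":0.042,"dz":0.2,"rx":0,"ry":0,"rz":0,"hand":70},{"dx":0.413,"dy":0.042,"dz":0.22,"rx":0,"ry":0,"rz":0,"hand":70},{"dx":0.413,"dy":0.042,"dz":0.22,"rx":0,"ry":0,"rz":0,"hand":70}]' 15; python3 - <<'E'
from h import *
from station import cams
need([.46,-.073,.028],-9)
for n in ("scene","top"):
    c=cams.camera(n); cv2.imwrite(f"pics/{n}1.png",c["frame"][:,:,::-1])
a=cv2.imread("pics/scene1.png"); b=cv2.imread("pics/top1.png")
cv2.imwrite("pics/d1.png",np.hstack([cv2.resize(a[150:230,180:280],None,fx=4,fy=4),cv2.resize(b[210:290,300:400],None,fx=4,fy=4)]))
E
```

```text
time_s: 1.85
ee_pos: [0.4599, -0.0754, 0.1206]
tcp_rot: [[0.166, 0.986, -0.002], [0.986, -0.166, 0.001], [0.0, -0.002, -1.0]]
contact_force: [0.2, -0.9, 0.8]
gripper_width: 0.0702
{'t': 1.85, 'p': [0.4599, -0.0754, 0.1206], 'w': 0.0702, 'F': [0.24, -0.9, 0.76], 'shift': [0.0116, -0.0005, 0.4631], 'turn': [-0.0008, -0.0, -0.003]}
```

View pics/d1.png

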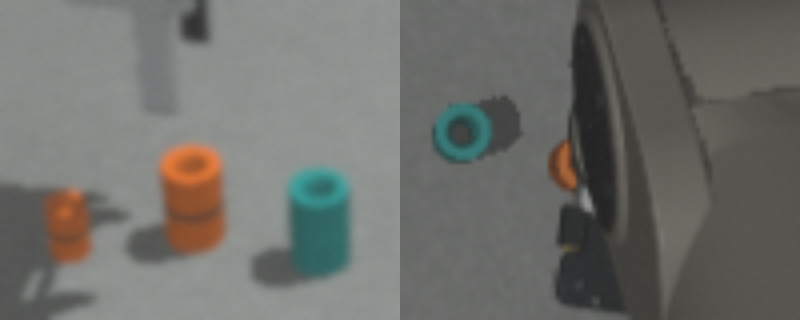

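```bash
python3 -c "
from h import *
p=proj('scene',[[.46+.986*.041,-.0754-.166*.041,.1206]]);print((p-[180,150])*4)
need([.46,-.073,.028],-9)"
```

```text
[[159.07708021 114.30026975]]
{'t': 1.95, 'p': [0.4606, -0.0769, 0.122], 'w': 0.0701, 'F': [0.06, -0.69, 0.49], 'shift': [0.0191, -0.006, 0.4699], 'turn': [-0.0, 0.0001, -0.0038]}
```

```bash
python3 -m pendant '[{"dx":0.019,"dy":-0.004,"dz":0.1,"rx":0,"ry":0,"rz":-0.004,"hand":70},{"dx":0.019,"dy":-0.004,"dz":0.2,"rx":0,"ry":0,"rz":-0.004,"hand":70},{"dx":0.019,"dy":-0.004,"dz":0.3,"rx":0,"ry":0,"rz":-0.004,"hand":70},{"dx":0.019,"dy":-0.004,"dz":0.3,"rx":0,"ry":0,"rz":-0.004,"hand":70},{"dx":0.019,"dy":-0.004,"dz":0.3,"rx":0,"ry":0,"rz":-0.004,"hand":70}]' 15; python3 -c "
from h import *
need([.46,-.073,.028],-9)"; python3 -m pendant '[{"dx":0,"dy":0,"dz":0,"rx":0,"ry":0,"rz":0,"hand":70}]' ; python3 -c "
from h import *
need([.46,-.073,.028],-9)"
```

```text
time_s: 2.37
ee_pos: [0.4602, -0.0728, 0.0619]
tcp_rot: [[0.156, 0.988, -0.001], [0.988, -0.156, -0.0], [-0.0, -0.001, -1.0]]
contact_force: [-0.9, -0.8, 0.9]
gripper_width: 0.0702
{'t': 2.37, 'p': [0.4602, -0.0728, 0.0619], 'w': 0.0702, 'F': [-0.86, -0.8, 0.88], 'shift': [-0.0009, -0.0008, 0.1696], 'turn': [-0.0003, 0.0001, 0.0001]}
time_s: 2.45
ee_pos: [0.4611, -0.0726, 0.0628]
tcp_rot: [[0.156, 0.988, 0.001], [0.988, -0.156, -0.0], [-0.0, 0.001, -1.0]]
contact_force: [-0.2, -0.3, 0.0]
gripper_width: 0.07
{'t': 2.45, 'p': [0.4611, -0.0726, 0.0628], 'w': 0.07, 'F': [-0.24, -0.3, 0.04], 'shift': [-0.003, -0.0053, 0.1741], 'turn': [0.0004, 0.0001, 0.0002]}
```

```bash
python3 -m pendant '[{"dx":0,"dy":-0.003,"dz":0.07,"rx":0,"ry":0,"rz":0,"hand":70},{"dx":0,"dy":-0.003,"dz":0.14,"rx":0,"ry":0,"rz":0,"hand":70},{"dx":0,"dy":-0.003,"dz":0.172,"rx":0,"ry":0,"rz":0,"hand":70},{"dx":0,"dy":-0.003,"dz":0.172,"rx":0,"ry":0,"rz":0,"hand":50},{"dx":0,"dy":-0.003,"dz":0.172,"rx":0,"ry":0,"rz":0,"hand":40}]' 30; python3 -c "
from h import *
need([.46,-.073,.028],-9)"; python3 -m pendant '[{"dx":0,"dy":0,"dz":0,"rx":0,"ry":0,"rz":0,"hand":38},{"dx":0,"dy":0,"dz":0,"rx":0,"ry":0,"rz":0,"hand":36},{"dx":0,"dy":0,"dz":0,"rx":0,"ry":0,"rz":0,"hand":32},{"dx":0,"dy":0,"dz":0,"rx":0,"ry":0,"rz":0,"hand":28},{"dx":0,"dy":0,"dz":0,"rx":0,"ry":0,"rz":0,"hand":20},{"dx":0,"dy":0,"dz":0,"rx":0,"ry":0,"rz":0,"hand":20}]' 30; python3 - <<'E'
from h import *
from station import cams
need([.46,-.073,.15],20)
E
```

```text
time_s: 2.87
ee_pos: [0.4603, -0.0718, 0.0279]
tcp_rot: [[0.155, 0.988, 0.001], [0.988, -0.155, -0.0], [-0.0, 0.001, -1.0]]
contact_force: [-0.1, 1.3, 0.4]
gripper_width: 0.0601
{'t': 2.87, 'p': [0.4603, -0.0718, 0.0279], 'w': 0.0601, 'F': [-0.11, 1.26, 0.43], 'shift': [-0.0061, -0.0004, -0.0006], 'turn': [0.0002, 0.0, 0.0005]}
time_s: 3.37
ee_pos: [0.4602, -0.0717, 0.0276]
tcp_rot: [[0.155, 0.988, 0.001], [0.988, -0.155, -0.0], [-0.0, 0.001, -1.0]]
contact_force: [0.1, -1.1, 8.2]
gripper_width: 0.0359
{'t': 3.37, 'p': [0.4602, -0.0717, 0.0276], 'w': 0.0359, 'F': [0.08, -1.11, 8.25], 'shift': [-0.0068, 0.0004, -0.6122], 'turn': [0.0002, 0.0001, -0.1605]}
```

```bash
python3 -m pendant '[{"dx":0,"dy":0,"dz":-0.03,"rx":0,"ry":0,"rz":0,"hand":20},{"dx":0,"dy":0,"dz":-0.1,"rx":0,"ry":0,"rz":0,"hand":20},{"dx":0,"dy":0,"dz":-0.25,"rx":0,"ry":0,"rz":0,"hand":20},{"dx":0,"dy":0,"dz":-0.4,"rx":0,"ry":0,"rz":0,"hand":20},{"dx":0,"dy":0,"dz":-0.55,"rx":0,"ry":0,"rz":0,"hand":20},{"dx":0,"dy":0,"dz":-0.7,"rx":0,"ry":0,"rz":0,"hand":20},{"dx":0,"dy":0,"dz":-0.75,"rx":0,"ry":0,"rz":0,"hand":20},{"dx":0,"dy":0,"dz":-0.75,"rx":0,"ry":0,"rz":0,"hand":20}]' 30; python3 - <<'E'
from h import *
from station import cams
need([.572,.2155,.178],20.6)
for n in ("scene","top"):
    c=cams.camera(n); cv2.imwrite(f"pics/{n}2.png",c["frame"][:,:,::-1])
a=cv2.imread("pics/scene2.png")
cv2.imwrite("pics/d2.png",cv2.resize(a[120:220,180:280],None,fx=6,fy=6,interpolation=cv2.INTER_CUBIC))
E
```

```text
time_s: 4.03
ee_pos: [0.4611, -0.0718, 0.1796]
tcp_rot: [[0.155, 0.988, 0.004], [0.988, -0.155, -0.001], [-0.0, 0.004, -1.0]]
contact_force: [-0.4, -0.1, -1.4]
gripper_width: 0.036
{'t': 4.03, 'p': [0.4611, -0.0718, 0.1796], 'w': 0.036, 'F': [-0.39, -0.11, -1.38], 'shift': [1.5049, 0.325, 0.0089], 'turn': [0.0013, 0.0004, -0.164]}
```

View pics/d2.png

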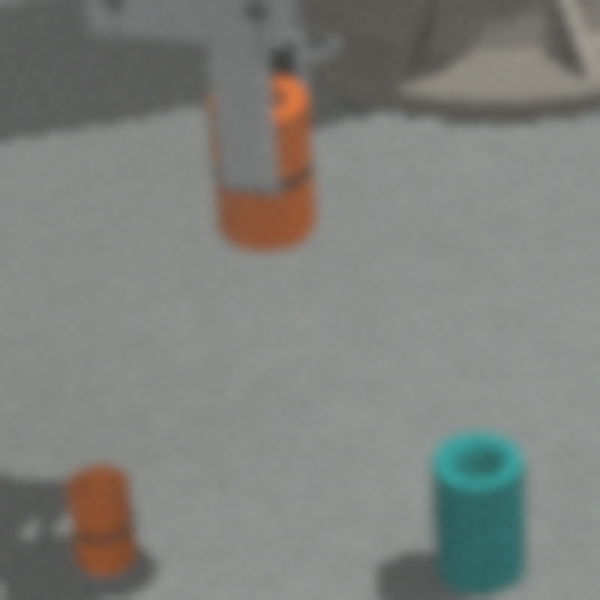

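The collar is held upright with its bottom at about (224,160) in the full picture. The fingertips reach its mid line, so the lower end is about 28 mm below the TCP. Carrying it to the rod.

```bash
python3 -m pendant '[{"dx":0.08,"dy":0.02,"dz":0,"rx":0,"ry":0,"rz":-0.01,"hand":20},{"dx":0.2,"dy":0.05,"dz":0,"rx":0,"ry":0,"rz":-0.03,"hand":20},{"dx":0.35,"dy":0.08,"dz":0,"rx":0,"ry":0,"rz":-0.055,"hand":20},{"dx":0.5,"dy":0.12,"dz":0,"rx":0,"ry":0,"rz":-0.08,"hand":20},{"dx":0.65,"dy":0.16,"dz":0,"rx":0,"ry":0,"rz":-0.105,"hand":20},{"dx":0.75,"dy":0.19,"dz":0,"rx":0,"ry":0,"rz":-0.125,"hand":20},{"dx":0.8,"dy":0.21,"dz":0,"rx":0,"ry":0,"rz":-0.14,"hand":20},{"dx":0.8,"dy":0.21,"dz":0,"rx":0,"ry":0,"rz":-0.14,"hand":20}]' 30; python3 - <<'E'
from h import *
need([.572,.2155,.178],20.6)
E
```

```text
time_s: 4.8
ee_pos: [0.5263, 0.0822, 0.1758]
tcp_rot: [[-0.287, 0.958, -0.002], [0.958, 0.287, 0.001], [0.002, -0.001, -1.0]]
contact_force: [-0.0, -0.1, -1.5]
gripper_width: 0.0359
{'t': 4.8, 'p': [0.5263, 0.0822, 0.1758], 'w': 0.0359, 'F': [-0.03, -0.1, -1.52], 'shift': [0.5729, 0.4101, -0.0104], 'turn': [-0.0004, -0.0006, -0.0218]}
```

```bash
python3 -m pendant '[{"dx":0.08,"dy":0.06,"dz":-0.02,"rx":0,"ry":0,"rz":-0.005,"hand":20},{"dx":0.2,"dy":0.15,"dz":-0.02,"rx":0,"ry":0,"rz":-0.01,"hand":20},{"dx":0.33,"dy":0.24,"dz":-0.02,"rx":0,"ry":0,"rz":-0.015,"hand":20},{"dx":0.45,"dy":0.33,"dz":-0.02,"rx":0,"ry":0,"rz":-0.022,"hand":20},{"dx":0.53,"dy":0.38,"dz":-0.02,"rx":0,"ry":0,"rz":-0.022,"hand":20},{"dx":0.573,"dy":0.41,"dz":-0.02,"rx":0,"ry":0,"rz":-0.022,"hand":20},{"dx":0.573,"dy":0.41,"dz":-0.02,"rx":0,"ry":0,"rz":-0.022,"hand":20},{"dx":0.573,"dy":0.41,"dz":-0.02,"rx":0,"ry":0,"rz":-0.022,"hand":20}]' 30; python3 - <<'E'
from h import *
from station import cams
need([.572,.2155,.178],20.6)
for n in ("scene","top"):
    c=cams.camera(n); cv2.imwrite(f"pics/{n}3.png",c["frame"][:,:,::-1])
a=cv2.imread("pics/scene3.png");b=cv2.imread("pics/top3.png")
cv2.imwrite("pics/d3.png",cv2.resize(a[145:245,310:410],None,fx=6,fy=6,interpolation=cv2.INTER_CUBIC))
cv2.imwrite("pics/d3b.png",cv2.resize(b[150:250,180:280],None,fx=6,fy=6,interpolation=cv2.INTER_CUBIC))
need([.572,.2155,.178],20.6)
E
```

```text
time_s: 5.47
ee_pos: [0.5724, 0.2115, 0.1804]
tcp_rot: [[-0.345, 0.938, -0.001], [0.938, 0.345, -0.001], [-0.001, -0.001, -1.0]]
contact_force: [0.1, -0.5, -3.0]
gripper_width: 0.0361
{'t': 5.47, 'p': [0.5724, 0.2115, 0.1804], 'w': 0.0361, 'F': [0.07, -0.5, -3.04], 'shift': [0.0195, 0.0051, 0.012], 'turn': [-0.0005, 0.0002, -0.0022]}
{'t': 5.57, 'p': [0.5726, 0.2108, 0.1808], 'w': 0.0356, 'F': [-0.05, -0.24, -1.3], 'shift': [0.0228, 0.0054, 0.0141], 'turn': [-0.0003, 0.0003, -0.0025]}
```

View pics/d3.png

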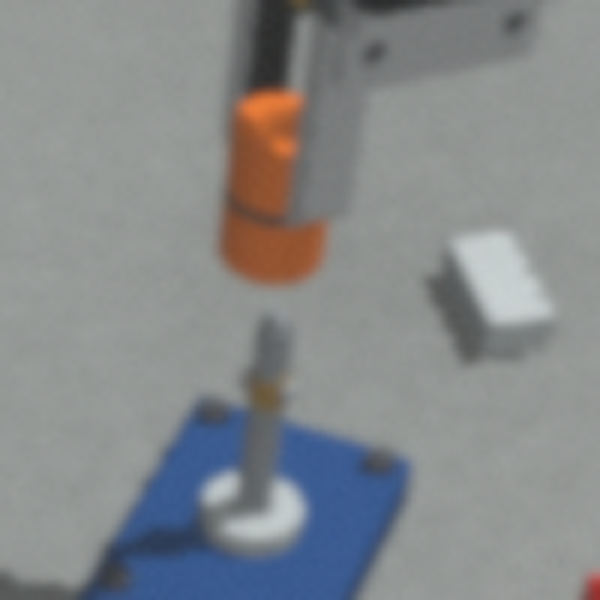

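View pics/d3b.png

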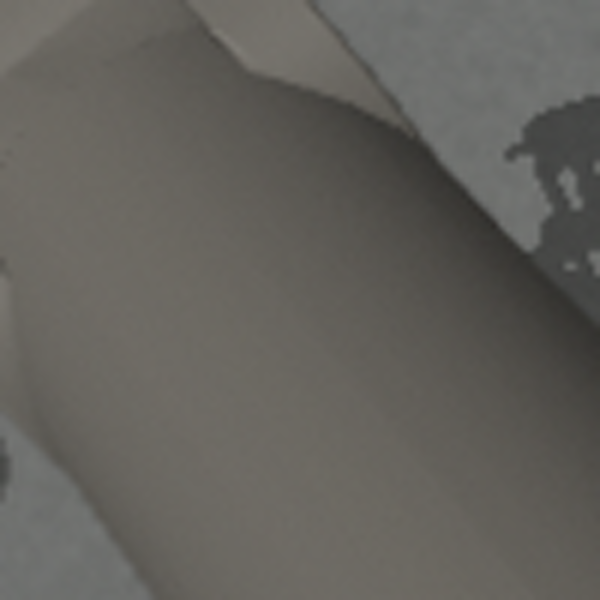

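```bash
python3 - <<'E'
from h import *
np.set_printoptions(precision=4,suppress=True)
print("bottom",atz("scene",cp(273,249,310,145,6),.1525))
print("groove L/R",atz("scene",cp(223,205,310,145,6),.1805))
print("tip",atz("scene",cp(275,323,310,145,6),.125))
print("shoulder",atz("scene",cp(254,511,310,145,6),.033))
# silhouettes: predicted for a collar at given axis
def sil(x,y,z,r=.018):
    t=np.linspace(0,2*np.pi,200); P=np.c_[x+r*np.cos(t),y+r*np.sin(t),0*t+z]
    q=(proj("scene",P)+.5-[310,145])*6-.5; return q.min(0),q.max(0)
for y in (.2108,.2122,.2135): print(y,sil(.572,y,.1528),sil(.572,y,.2088))
print((proj("scene",[[.572,.2155,z] for z in (.033,.09,.125)])+.5-[310,145])*6-.5)
E
```

```text
bottom [0.5699 0.2114 0.1525]
groove L/R [0.582  0.19   0.1805]
tip [0.5771 0.2141 0.125 ]
shoulder [0.5752 0.2158 0.033 ]
0.2108 (array([220.4954, 221.3322]), array([323.6522, 283.5715])) (array([235.3629,  90.2314]), array([342.3103, 150.9561]))
0.2122 (array([224.4749, 221.339 ]), array([327.6379, 283.5766])) (array([239.4861,  90.2426]), array([346.4401, 150.9658]))
0.2135 (array([228.1698, 221.3454]), array([331.3387, 283.5815])) (array([243.3145,  90.253 ]), array([350.2746, 150.9748]))
[[252.1229 505.1971]
 [267.3709 389.3261]
 [277.2428 314.1262]]
```

```bash
python3 -m pendant '[{"dx":0.02,"dy":0.005,"dz":0.03,"rx":0,"ry":0,"rz":0,"hand":20},{"dx":0.02,"dy":0.005,"dz":0.06,"rx":0,"ry":0,"rz":0,"hand":20},{"dx":0.02,"dy":0.005,"dz":0.1,"rx":0,"ry":0,"rz":0,"hand":20},{"dx":0.02,"dy":0.005,"dz":0.12,"rx":0,"ry":0,"rz":0,"hand":20},{"dx":0.02,"dy":0.005,"dz":0.12,"rx":0,"ry":0,"rz":0,"hand":20},{"dx":0.02,"dy":0.005,"dz":0.12,"rx":0,"ry":0,"rz":0,"hand":20}]' 30; python3 - <<'E'
from h import *
from station import cams
c=cams.camera("scene"); cv2.imwrite("pics/scene4.png",c["frame"][:,:,::-1])
a=cv2.imread("pics/scene4.png")
cv2.imwrite("pics/d4.png",cv2.resize(a[160:240,325:385],None,fx=9,fy=7.5,interpolation=cv2.INTER_CUBIC))
need([.572,.2155,.15],20.6)
E
```

```text
time_s: 6.07
ee_pos: [0.572, 0.2169, 0.1567]
tcp_rot: [[-0.346, 0.938, -0.001], [0.938, 0.346, -0.0], [0.0, -0.001, -1.0]]
contact_force: [-0.3, -0.0, -1.6]
gripper_width: 0.0355
{'t': 6.12, 'p': [0.5722, 0.2171, 0.157], 'w': 0.0357, 'F': [-0.13, -0.47, -1.64], 'shift': [-0.007, -0.0037, 0.0352], 'turn': [-0.0, -0.0, -0.0019]}
```

View pics/d4.png

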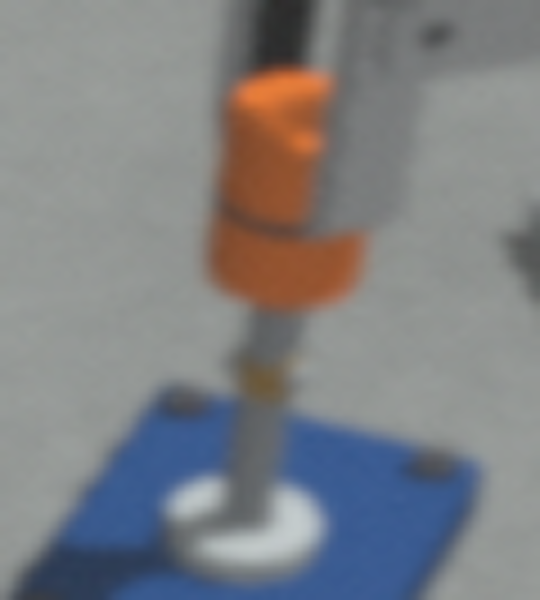

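```bash
python3 -m pendant '[{"dx":-0.008,"dy":-0.003,"dz":0,"rx":0,"ry":0,"rz":0,"hand":20},{"dx":-0.008,"dy":-0.003,"dz":0,"rx":0,"ry":0,"rz":0,"hand":20},{"dx":-0.008,"dy":-0.003,"dz":0.01,"rx":0,"ry":0,"rz":0,"hand":20},{"dx":-0.008,"dy":-0.003,"dz":0.02,"rx":0,"ry":0,"rz":0,"hand":20},{"dx":-0.008,"dy":-0.003,"dz":0.03,"rx":0,"ry":0,"rz":0,"hand":20},{"dx":-0.008,"dy":-0.003,"dz":0.04,"rx":0,"ry":0,"rz":0,"hand":20},{"dx":-0.008,"dy":-0.003,"dz":0.05,"rx":0,"ry":0,"rz":0,"hand":20},{"dx":-0.008,"dy":-0.003,"dz":0.05,"rx":0,"ry":0,"rz":0,"hand":20}]' 30; python3 - <<'E'
from h import *
need([.572,.2155,.15],20.6)
E
```

```text
time_s: 6.78
ee_pos: [0.572, 0.2153, 0.1466]
tcp_rot: [[-0.346, 0.938, -0.001], [0.938, 0.346, -0.0], [0.0, -0.001, -1.0]]
contact_force: [0.4, -0.1, -2.3]
gripper_width: 0.0358
{'t': 6.78, 'p': [0.572, 0.2153, 0.1466], 'w': 0.0358, 'F': [0.39, -0.12, -2.29], 'shift': [0.0011, 0.0005, -0.0171], 'turn': [-0.0002, -0.0, -0.0019]}
```

```bash
python3 -m pendant '[{"dx":0,"dy":0,"dz":0.01,"rx":0,"ry":0,"rz":0,"hand":20},{"dx":0,"dy":0,"dz":0.02,"rx":0,"ry":0,"rz":0,"hand":20},{"dx":0,"dy":0,"dz":0.03,"rx":0,"ry":0,"rz":0,"hand":20},{"dx":0,"dy":0,"dz":0.03,"rx":0,"ry":0,"rz":0,"hand":20}]' 30;  python3 -m pendant '[{"dx":0,"dy":0,"dz":0.005,"rx":0,"ry":0,"rz":0,"hand":20},{"dx":0,"dy":0,"dz":0.01,"rx":0,"ry":0,"rz":0,"hand":20},{"dx":0,"dy":0,"dz":0.02,"rx":0,"ry":0,"rz":0,"hand":20},{"dx":0,"dy":0,"dz":0.02,"rx":0,"ry":0,"rz":0,"hand":20}]' 30; python3 - <<'E'
from h import *
need([.572,.2155,.15],20.6)
E
```

```text
time_s: 7.12
ee_pos: [0.5719, 0.2158, 0.1408]
tcp_rot: [[-0.347, 0.938, -0.001], [0.938, 0.347, 0.0], [0.001, -0.0, -1.0]]
contact_force: [-1.7, 1.8, -2.3]
gripper_width: 0.0359
time_s: 7.45
ee_pos: [0.5717, 0.2161, 0.1368]
tcp_rot: [[-0.347, 0.938, -0.001], [0.938, 0.347, 0.001], [0.001, -0.0, -1.0]]
contact_force: [-2.1, 4.2, -3.4]
gripper_width: 0.0358
{'t': 7.45, 'p': [0.5717, 0.2161, 0.1368], 'w': 0.0358, 'F': [-2.09, 4.16, -3.37], 'shift': [-0.0034, 0.0002, -0.0661], 'turn': [-0.0001, -0.0003, -0.0017]}
```

```bash
python3 -m pendant '[{"dx":0.005,"dy":0,"dz":0,"rx":0,"ry":0,"rz":0,"hand":20},{"dx":0.009,"dy":0,"dz":0,"rx":0,"ry":0,"rz":0,"hand":20},{"dx":0.009,"dy":0,"dz":0,"rx":0,"ry":0,"rz":0,"hand":20},{"dx":0.009,"dy":0,"dz":0,"rx":0,"ry":0,"rz":0,"hand":20}]' 30; python3 - <<'E'
from h import *
need([.572,.2155,.15],20.6)
E
```

```text
time_s: 7.78
ee_pos: [0.5717, 0.2167, 0.1371]
tcp_rot: [[-0.346, 0.938, 0.0], [0.938, 0.346, -0.0], [-0.0, 0.0, -1.0]]
contact_force: [-0.7, -0.4, -1.4]
gripper_width: 0.0356
{'t': 7.78, 'p': [0.5717, 0.2167, 0.1371], 'w': 0.0356, 'F': [-0.71, -0.35, -1.42], 'shift': [-0.0063, -0.0009, -0.0645], 'turn': [0.0, 0.0001, -0.002]}
```

```bash
python3 -m pendant '[{"dx":0.001,"dy":0,"dz":0.01,"rx":0,"ry":0,"rz":0,"hand":20},{"dx":0.001,"dy":0,"dz":0.02,"rx":0,"ry":0,"rz":0,"hand":20},{"dx":0.001,"dy":0,"dz":0.03,"rx":0,"ry":0,"rz":0,"hand":20},{"dx":0.001,"dy":0,"dz":0.03,"rx":0,"ry":0,"rz":0,"hand":20}]' 30;  python3 -m pendant '[{"dx":0,"dy":0,"dz":0.005,"rx":0,"ry":0,"rz":0,"hand":20},{"dx":0,"dy":0,"dz":0.01,"rx":0,"ry":0,"rz":0,"hand":20},{"dx":0,"dy":0,"dz":0.01,"rx":0,"ry":0,"rz":0,"hand":20},{"dx":0,"dy":0,"dz":0.01,"rx":0,"ry":0,"rz":0,"hand":20}]' 30;python3 -m pendant '[{"dx":0,"dy":0,"dz":0.005,"rx":0,"ry":0,"rz":0,"hand":20},{"dx":0,"dy":0,"dz":0.01,"rx":0,"ry":0,"rz":0,"hand":20},{"dx":0,"dy":0,"dz":0.01,"rx":0,"ry":0,"rz":0,"hand":20},{"dx":0,"dy":0,"dz":0.01,"rx":0,"ry":0,"rz":0,"hand":20}]' 30
```

```text
time_s: 8.12
ee_pos: [0.5714, 0.2169, 0.1306]
tcp_rot: [[-0.346, 0.938, -0.001], [0.938, 0.346, -0.0], [-0.0, -0.001, -1.0]]
contact_force: [0.6, 0.6, -1.8]
gripper_width: 0.0353
time_s: 8.45
ee_pos: [0.5715, 0.2172, 0.1291]
tcp_rot: [[-0.346, 0.938, -0.0], [0.938, 0.346, 0.0], [0.0, 0.0, -1.0]]
contact_force: [-0.1, 0.2, -2.3]
gripper_width: 0.036
time_s: 8.78
ee_pos: [0.5715, 0.2172, 0.127]
tcp_rot: [[-0.346, 0.938, -0.0], [0.938, 0.346, -0.0], [0.0, -0.0, -1.0]]
contact_force: [-0.3, -0.2, -1.7]
gripper_width: 0.0358
```

```bash
for i in 1; do python3 -m pendant '[{"dx":0,"dy":0,"dz":0.005,"rx":0,"ry":0,"rz":0,"hand":20},{"dx":0,"dy":0,"dz":0.005,"rx":0,"ry":0,"rz":0,"hand":20},{"dx":0,"dy":0,"dz":0.005,"rx":0,"ry":0,"rz":0,"hand":20}]' 30; python3 -m pendant '[{"dx":0,"dy":0,"dz":0.005,"rx":0,"ry":0,"rz":0,"hand":20},{"dx":0,"dy":0,"dz":0.005,"rx":0,"ry":0,"rz":0,"hand":20},{"dx":0,"dy":0,"dz":0.005,"rx":0,"ry":0,"rz":0,"hand":20}]' 30;python3 -m pendant '[{"dx":0,"dy":0,"dz":0.005,"rx":0,"ry":0,"rz":0,"hand":20},{"dx":0,"dy":0,"dz":0.005,"rx":0,"ry":0,"rz":0,"hand":20},{"dx":0,"dy":0,"dz":0.005,"rx":0,"ry":0,"rz":0,"hand":20}]' 30; done | grep -v rot
```

```text
time_s: 9.03
ee_pos: [0.5715, 0.2172, 0.1261]
contact_force: [-0.3, 0.2, -1.7]
gripper_width: 0.0356
time_s: 9.28
ee_pos: [0.5715, 0.2172, 0.1251]
contact_force: [-0.8, -0.1, -1.5]
gripper_width: 0.036
time_s: 9.53
ee_pos: [0.5715, 0.2172, 0.1241]
contact_force: [-0.1, -0.6, -2.1]
gripper_width: 0.036
```

```bash
(python3 -m pendant '[{"dx":0,"dy":0,"dz":0.005,"rx":0,"ry":0,"rz":0,"hand":20},{"dx":0,"dy":0,"dz":0.005,"rx":0,"ry":0,"rz":0,"hand":20},{"dx":0,"dy":0,"dz":0.005,"rx":0,"ry":0,"rz":0,"hand":20}]' 30; python3 -m pendant '[{"dx":0,"dy":0,"dz":0.005,"rx":0,"ry":0,"rz":0,"hand":20},{"dx":0,"dy":0,"dz":0.005,"rx":0,"ry":0,"rz":0,"hand":20},{"dx":0,"dy":0,"dz":0.005,"rx":0,"ry":0,"rz":0,"hand":20}]' 30;python3 -m pendant '[{"dx":0,"dy":0,"dz":0.005,"rx":0,"ry":0,"rz":0,"hand":20},{"dx":0,"dy":0,"dz":0.005,"rx":0,"ry":0,"rz":0,"hand":20},{"dx":0,"dy":0,"dz":0.005,"rx":0,"ry":0,"rz":0,"hand":20}]' 30) | grep -v rot
```

```text
time_s: 9.78
ee_pos: [0.5715, 0.2172, 0.123]
contact_force: [-0.3, 0.2, -1.5]
gripper_width: 0.036
time_s: 10.03
ee_pos: [0.5715, 0.2172, 0.122]
contact_force: [-0.6, 0.5, -2.0]
gripper_width: 0.0355
time_s: 10.28
ee_pos: [0.5715, 0.2172, 0.121]
contact_force: [0.6, -0.4, -1.7]
gripper_width: 0.0357
```

```bash
(python3 -m pendant '[{"dx":0,"dy":0,"dz":0.005,"rx":0,"ry":0,"rz":0,"hand":20},{"dx":0,"dy":0,"dz":0.005,"rx":0,"ry":0,"rz":0,"hand":20},{"dx":0,"dy":0,"dz":0.005,"rx":0,"ry":0,"rz":0,"hand":20}]' 30; python3 -m pendant '[{"dx":0,"dy":0,"dz":0.005,"rx":0,"ry":0,"rz":0,"hand":20},{"dx":0,"dy":0,"dz":0.005,"rx":0,"ry":0,"rz":0,"hand":20},{"dx":0,"dy":0,"dz":0.005,"rx":0,"ry":0,"rz":0,"hand":20}]' 30;python3 -m pendant '[{"dx":0,"dy":0,"dz":0.005,"rx":0,"ry":0,"rz":0,"hand":20},{"dx":0,"dy":0,"dz":0.005,"rx":0,"ry":0,"rz":0,"hand":20},{"dx":0,"dy":0,"dz":0.005,"rx":0,"ry":0,"rz":0,"hand":20}]' 30) | grep -v rot
```

```text
time_s: 10.53
ee_pos: [0.5715, 0.2172, 0.12]
contact_force: [0.1, 0.5, -1.5]
gripper_width: 0.0359
time_s: 10.78
ee_pos: [0.5715, 0.2172, 0.1191]
contact_force: [-0.7, 0.7, -0.3]
gripper_width: 0.036
time_s: 11.03
ee_pos: [0.5715, 0.2173, 0.1182]
contact_force: [-0.9, -0.0, 1.3]
gripper_width: 0.0359
```

Contact begins at TCP z ≈ 0.1193, so the balls are about 91 mm up, which agrees with the picture. The click should come at TCP z ≈ 0.091. Continuing in 1 mm steps.

```bash
(python3 -m pendant '[{"dx":0,"dy":0,"dz":0.005,"rx":0,"ry":0,"rz":0,"hand":20},{"dx":0,"dy":0,"dz":0.005,"rx":0,"ry":0,"rz":0,"hand":20},{"dx":0,"dy":0,"dz":0.005,"rx":0,"ry":0,"rz":0,"hand":20}]' 30; python3 -m pendant '[{"dx":0,"dy":0,"dz":0.005,"rx":0,"ry":0,"rz":0,"hand":20},{"dx":0,"dy":0,"dz":0.005,"rx":0,"ry":0,"rz":0,"hand":20},{"dx":0,"dy":0,"dz":0.005,"rx":0,"ry":0,"rz":0,"hand":20}]' 30) | grep -v rot
```

```text
time_s: 11.28
ee_pos: [0.5715, 0.2173, 0.1171]
contact_force: [-0.8, 0.5, 1.7]
gripper_width: 0.036
time_s: 11.53
ee_pos: [0.5714, 0.2172, 0.1159]
contact_force: [-0.2, 1.1, -0.8]
gripper_width: 0.0359
```

```bash
(python3 -m pendant '[{"dx":0,"dy":0,"dz":0,"rx":0,"ry":0,"rz":0,"hand":20},{"dx":0,"dy":0,"dz":0,"rx":0,"ry":0,"rz":0,"hand":20}]' 30) | grep -v rot;  python3 - <<'E'
from h import *
from station import cams
c=cams.camera("scene"); cv2.imwrite("pics/scene5.png",c["frame"][:,:,::-1])
a=cv2.imread("pics/scene5.png")
cv2.imwrite("pics/d5.png",cv2.resize(a[175:240,325:385],None,fx=9,fy=9,interpolation=cv2.INTER_CUBIC))
E
```

```text
time_s: 11.7
ee_pos: [0.5714, 0.2172, 0.116]
contact_force: [-0.4, 1.3, -2.0]
gripper_width: 0.0361
```

View pics/d5.png

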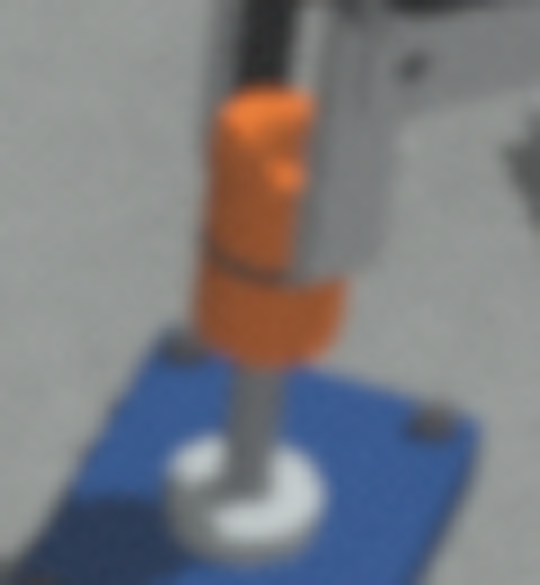

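```bash
(python3 -m pendant '[{"dx":0,"dy":0,"dz":0.004,"rx":0,"ry":0,"rz":0,"hand":20},{"dx":0,"dy":0,"dz":0.004,"rx":0,"ry":0,"rz":0,"hand":20},{"dx":0,"dy":0,"dz":0.004,"rx":0,"ry":0,"rz":0,"hand":20}]' 30; python3 -m pendant '[{"dx":0,"dy":0,"dz":0.004,"rx":0,"ry":0,"rz":0,"hand":20},{"dx":0,"dy":0,"dz":0.004,"rx":0,"ry":0,"rz":0,"hand":20},{"dx":0,"dy":0,"dz":0.004,"rx":0,"ry":0,"rz":0,"hand":20}]' 30) | grep -v rot
```

```text
time_s: 12.0
ee_pos: [0.5715, 0.2172, 0.1153]
contact_force: [0.1, 0.1, 0.2]
gripper_width: 0.0361
time_s: 12.25
ee_pos: [0.5714, 0.2171, 0.1143]
contact_force: [-0.6, 1.8, -1.5]
gripper_width: 0.0356
```

```bash
python3 - <<'E'
from h import *
from station import cams
c=cams.camera("scene"); cv2.imwrite("pics/scene6.png",c["frame"][:,:,::-1])
a=cv2.imread("pics/scene6.png")
cv2.imwrite("pics/d6.png",cv2.resize(a[175:240,325:385],None,fx=9,fy=9,interpolation=cv2.INTER_CUBIC))
t=np.linspace(0,2*np.pi,200)
for z in (.082,.086,.088,.09,.094,.138,.142,.144,.146,.150):
    P=np.c_[.5715+.018*np.cos(t),.2172+.018*np.sin(t),0*t+z]
    q=(proj("scene",P)+.5-[325,175])*9-.5; print(z,q.min(0).round(1),q.max(0).round(1))
hsv=cv2.cvtColor(a,cv2.COLOR_BGR2HSV)
for n in (5,6):
    a=cv2.imread(f"pics/scene{n}.png");h=cv2.cvtColor(a,cv2.COLOR_BGR2HSV)
    print(n,[a[v,352].tolist() for v in range(205,220)])
E
```

```text
0.082 [195.8 291. ] [343.8 386.4]
0.086 [197.2 278.5] [345.7 373.8]
0.088 [198.  272.2] [346.6 367.5]
0.09 [198.7 266. ] [347.5 361.1]
0.094 [200.2 253.4] [349.4 348.4]
0.138 [217.1 110.7] [370.4 204.5]
0.142 [218.7  97.4] [372.4 191. ]
0.144 [219.5  90.7] [373.4 184.3]
0.146 [220.3  84. ] [374.4 177.5]
0.15 [221.9  70.5] [376.4 163.9]
5 [[55, 70, 103], [53, 75, 121], [50, 80, 138], [47, 80, 143], [49, 82, 145], [47, 82, 145], [47, 81, 145], [50, 83, 146], [50, 82, 145], [58, 84, 138], [77, 89, 123], [91, 92, 103], [99, 97, 94], [101, 97, 93], [100, 96, 93]]
6 [[53, 71, 110], [54, 70, 108], [51, 77, 128], [49, 81, 142], [47, 82, 145], [49, 82, 146], [49, 82, 146], [48, 82, 146], [47, 81, 145], [52, 83, 143], [67, 85, 131], [84, 90, 110], [95, 95, 96], [98, 97, 93], [100, 97, 94]]
```

View pics/d6.png

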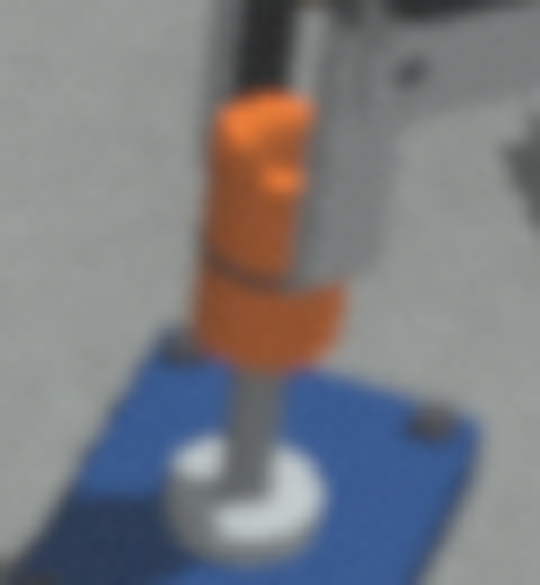

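```bash
python3 - <<'E'
from h import *
for z in (.078,.082,.086,.09,.094,.098):
    print(z,(proj("scene",[[.572+.0068,.2165,z],[.572,.2165,z],[.572+.0085*.45,.2165+.0085*.89,z],[.572-.0085*.45,.2165-.0085*.89,z]])+.5-[340,192])*13-.5)
E
(python3 -m pendant '[{"dx":0,"dy":0,"dz":0.005,"rx":0,"ry":0,"rz":0,"hand":20},{"dx":0,"dy":0,"dz":0.005,"rx":0,"ry":0,"rz":0,"hand":20}]' 30; python3 -m pendant '[{"dx":0,"dy":0,"dz":0.005,"rx":0,"ry":0,"rz":0,"hand":20},{"dx":0,"dy":0,"dz":0.005,"rx":0,"ry":0,"rz":0,"hand":20}]' 30) | grep -v rot
```

```text
0.078 [[193.50873809 313.60727453]
 [188.63674998 287.41074827]
 [236.00727579 302.12525602]
 [141.51112832 272.7730255 ]]
0.082 [[195.91475468 295.57343704]
 [191.01838919 269.40312959]
 [238.50993621 284.10564711]
 [143.77297815 254.77759874]]
0.086 [[198.33195272 277.4519291 ]
 [193.41103461 251.30844515]
 [241.02419295 265.99866657]
 [146.04525296 236.69541202]]
0.09 [[200.76040614 259.24214023]
 [195.81475855 233.12609221]
 [243.55012239 247.80370776]
 [148.32802104 218.52586654]]
0.094 [[203.20018945 240.94345457]
 [198.22963389 214.85546279]
 [246.08780157 229.52015873]
 [150.62135124 200.26835823]]
0.098 [[205.65137777 222.55525087]
 [200.65573413 196.49594358]
 [248.63730812 211.14740215]
 [152.92531299 181.92227779]]
time_s: 12.47
ee_pos: [0.5713, 0.2172, 0.1132]
contact_force: [-1.8, 0.7, -2.6]
gripper_width: 0.036
time_s: 12.63
ee_pos: [0.5713, 0.2172, 0.1122]
contact_force: [-1.8, 1.2, -4.3]
gripper_width: 0.0361
```

```bash
for i in 1; do python3 -m pendant '[{"dx":0,"dy":0,"dz":0,"rx":0,"ry":0,"rz":0,"hand":20},{"dx":0,"dy":0,"dz":0,"rx":0,"ry":0,"rz":0,"hand":20}]' 30; python3 -m pendant '[{"dx":0,"dy":0,"dz":0,"rx":0,"ry":0,"rz":0,"hand":20}]' 30;  python3 -m pendant '[{"dx":0,"dy":0,"dz":0.0025,"rx":0,"ry":0,"rz":0,"hand":20},{"dx":0,"dy":0,"dz":0.005,"rx":0,"ry":0,"rz":0,"hand":20},{"dx":0,"dy":0,"dz":0.005,"rx":0,"ry":0,"rz":0,"hand":20}]' 30;done | grep -v rot
```

```text
time_s: 12.8
ee_pos: [0.5713, 0.2171, 0.1122]
contact_force: [-1.1, 0.9, -4.1]
gripper_width: 0.0357
time_s: 12.88
ee_pos: [0.5713, 0.2172, 0.1123]
contact_force: [-1.7, 0.6, -5.5]
gripper_width: 0.0354
time_s: 13.13
ee_pos: [0.5715, 0.2172, 0.1115]
contact_force: [-1.8, 0.6, -2.7]
gripper_width: 0.0359
```

```bash
for i in 1; do python3 -m pendant '[{"dx":0,"dy":0,"dz":0.003,"rx":0,"ry":0,"rz":0,"hand":20},{"dx":0,"dy":0,"dz":0.006,"rx":0,"ry":0,"rz":0,"hand":20}]' 30; python3 -m pendant '[{"dx":0,"dy":0,"dz":0.003,"rx":0,"ry":0,"rz":0,"hand":20},{"dx":0,"dy":0,"dz":0.006,"rx":0,"ry":0,"rz":0,"hand":20}]' 30;  python3 -m pendant '[{"dx":0,"dy":0,"dz":0.003,"rx":0,"ry":0,"rz":0,"hand":20},{"dx":0,"dy":0,"dz":0.006,"rx":0,"ry":0,"rz":0,"hand":20}]' 30;done | grep -v rot
```

```text
time_s: 13.3
ee_pos: [0.5716, 0.2173, 0.1105]
contact_force: [-3.1, 0.7, 1.2]
gripper_width: 0.0357
time_s: 13.47
ee_pos: [0.5716, 0.2172, 0.1092]
contact_force: [-3.8, 1.1, 2.2]
gripper_width: 0.0354
time_s: 13.63
ee_pos: [0.5716, 0.2173, 0.1079]
contact_force: [-3.5, 1.6, 1.9]
gripper_width: 0.0359
```

```bash
for i in 1; do python3 -m pendant '[{"dx":0.002,"dy":-0.003,"dz":0,"rx":0,"ry":0,"rz":0,"hand":20},{"dx":0.002,"dy":-0.003,"dz":0,"rx":0,"ry":0,"rz":0,"hand":20}]' 30; python3 -m pendant '[{"dx":0,"dy":0,"dz":0.003,"rx":0,"ry":0,"rz":0,"hand":20},{"dx":0,"dy":0,"dz":0.006,"rx":0,"ry":0,"rz":0,"hand":20}]' 30;  python3 -m pendant '[{"dx":0,"dy":0,"dz":0.003,"rx":0,"ry":0,"rz":0,"hand":20},{"dx":0,"dy":0,"dz":0.006,"rx":0,"ry":0,"rz":0,"hand":20}]' 30;done | grep -v rot
```

```text
time_s: 13.8
ee_pos: [0.571, 0.2172, 0.1078]
contact_force: [0.4, 0.9, -2.3]
gripper_width: 0.0357
time_s: 13.97
ee_pos: [0.571, 0.2175, 0.1069]
contact_force: [-1.4, 1.1, 1.8]
gripper_width: 0.0357
time_s: 14.13
ee_pos: [0.571, 0.2175, 0.1056]
contact_force: [-1.8, 0.8, 1.6]
gripper_width: 0.0355
```

```bash
for i in 1; do python3 -m pendant '[{"dx":0,"dy":0,"dz":0.003,"rx":0,"ry":0,"rz":0,"hand":20},{"dx":0,"dy":0,"dz":0.006,"rx":0,"ry":0,"rz":0,"hand":20}]' 30; python3 -m pendant '[{"dx":0,"dy":0,"dz":0.003,"rx":0,"ry":0,"rz":0,"hand":20},{"dx":0,"dy":0,"dz":0.006,"rx":0,"ry":0,"rz":0,"hand":20}]' 30;  python3 -m pendant '[{"dx":0,"dy":0,"dz":0.003,"rx":0,"ry":0,"rz":0,"hand":20},{"dx":0,"dy":0,"dz":0.006,"rx":0,"ry":0,"rz":0,"hand":20}]' 30;done | grep -v rot
```

```text
time_s: 14.3
ee_pos: [0.5709, 0.2174, 0.1043]
contact_force: [-0.6, 0.5, 1.2]
gripper_width: 0.0359
time_s: 14.47
ee_pos: [0.5709, 0.2174, 0.1031]
contact_force: [0.1, 1.0, 1.4]
gripper_width: 0.0361
time_s: 14.63
ee_pos: [0.5709, 0.2174, 0.1019]
contact_force: [0.1, 0.3, 1.2]
gripper_width: 0.0356
```

```bash
for i in 1; do python3 -m pendant '[{"dx":0,"dy":0,"dz":0.003,"rx":0,"ry":0,"rz":0,"hand":20},{"dx":0,"dy":0,"dz":0.006,"rx":0,"ry":0,"rz":0,"hand":20}]' 30; python3 -m pendant '[{"dx":0,"dy":0,"dz":0.003,"rx":0,"ry":0,"rz":0,"hand":20},{"dx":0,"dy":0,"dz":0.006,"rx":0,"ry":0,"rz":0,"hand":20}]' 30;done | grep -v rot
```

```text
time_s: 14.8
ee_pos: [0.5709, 0.2174, 0.1007]
contact_force: [-0.7, 0.8, 2.3]
gripper_width: 0.0358
time_s: 14.97
ee_pos: [0.5708, 0.2174, 0.0995]
contact_force: [0.0, 1.4, 2.2]
gripper_width: 0.0356
```

```bash
for i in 1; do python3 -m pendant '[{"dx":0,"dy":0,"dz":0.003,"rx":0,"ry":0,"rz":0,"hand":20},{"dx":0,"dy":0,"dz":0.005,"rx":0,"ry":0,"rz":0,"hand":20}]' 30; python3 -m pendant '[{"dx":0,"dy":0,"dz":0.003,"rx":0,"ry":0,"rz":0,"hand":20},{"dx":0,"dy":0,"dz":0.005,"rx":0,"ry":0,"rz":0,"hand":20}]' 30;  python3 -m pendant '[{"dx":0,"dy":0,"dz":0.003,"rx":0,"ry":0,"rz":0,"hand":20},{"dx":0,"dy":0,"dz":0.005,"rx":0,"ry":0,"rz":0,"hand":20}]' 30;done | grep -v rot
```

```text
time_s: 15.13
ee_pos: [0.5708, 0.2174, 0.0984]
contact_force: [0.4, 0.8, 1.1]
gripper_width: 0.0356
time_s: 15.3
ee_pos: [0.5708, 0.2174, 0.0974]
contact_force: [-0.7, 1.1, 2.3]
gripper_width: 0.0356
time_s: 15.47
ee_pos: [0.5708, 0.2174, 0.0964]
contact_force: [-0.3, 0.3, 0.4]
gripper_width: 0.0356
```

```bash
for i in 1; do python3 -m pendant '[{"dx":0,"dy":0,"dz":0.003,"rx":0,"ry":0,"rz":0,"hand":20},{"dx":0,"dy":0,"dz":0.003,"rx":0,"ry":0,"rz":0,"hand":20}]' 30; python3 -m pendant '[{"dx":0,"dy":0,"dz":0.003,"rx":0,"ry":0,"rz":0,"hand":20},{"dx":0,"dy":0,"dz":0.003,"rx":0,"ry":0,"rz":0,"hand":20}]' 30;  python3 -m pendant '[{"dx":0,"dy":0,"dz":0.003,"rx":0,"ry":0,"rz":0,"hand":20},{"dx":0,"dy":0,"dz":0.003,"rx":0,"ry":0,"rz":0,"hand":20}]' 30;done | grep -v rot
```

```text
time_s: 15.63
ee_pos: [0.5706, 0.2172, 0.0955]
contact_force: [2.1, 1.3, -5.4]
gripper_width: 0.0354
time_s: 15.8
ee_pos: [0.5706, 0.2172, 0.0949]
contact_force: [1.2, 0.3, -7.0]
gripper_width: 0.0358
time_s: 15.97
ee_pos: [0.5706, 0.2173, 0.0944]
contact_force: [1.1, 0.0, -6.8]
gripper_width: 0.0357
```

Fz has flipped to about 5 N of downward pull, so the balls are entering the groove. I'll follow it down in small steps until the pull fades.

```bash
for i in 1; do python3 -m pendant '[{"dx":0,"dy":0,"dz":0.003,"rx":0,"ry":0,"rz":0,"hand":20},{"dx":0,"dy":0,"dz":0.003,"rx":0,"ry":0,"rz":0,"hand":20}]' 30; python3 -m pendant '[{"dx":0,"dy":0,"dz":0.003,"rx":0,"ry":0,"rz":0,"hand":20},{"dx":0,"dy":0,"dz":0.003,"rx":0,"ry":0,"rz":0,"hand":20}]' 30;  python3 -m pendant '[{"dx":0,"dy":0,"dz":0.003,"rx":0,"ry":0,"rz":0,"hand":20},{"dx":0,"dy":0,"dz":0.003,"rx":0,"ry":0,"rz":0,"hand":20}]' 30;done | grep -v rot
```

```text
time_s: 16.13
ee_pos: [0.5707, 0.2173, 0.0939]
contact_force: [0.6, 1.0, -6.5]
gripper_width: 0.0359
time_s: 16.3
ee_pos: [0.5707, 0.2173, 0.0933]
contact_force: [1.1, 0.5, -7.5]
gripper_width: 0.0359
time_s: 16.47
ee_pos: [0.5707, 0.2173, 0.0927]
contact_force: [1.0, 0.7, -8.1]
gripper_width: 0.0358
```

```bash
for i in 1; do python3 -m pendant '[{"dx":0,"dy":0,"dz":0.002,"rx":0,"ry":0,"rz":0,"hand":20},{"dx":0,"dy":0,"dz":0.002,"rx":0,"ry":0,"rz":0,"hand":20}]' 30; python3 -m pendant '[{"dx":0,"dy":0,"dz":0.002,"rx":0,"ry":0,"rz":0,"hand":20},{"dx":0,"dy":0,"dz":0.002,"rx":0,"ry":0,"rz":0,"hand":20}]' 30;done | grep -v rot
```

```text
time_s: 16.63
ee_pos: [0.5708, 0.2175, 0.0925]
contact_force: [0.0, 0.7, -6.5]
gripper_width: 0.0355
time_s: 16.8
ee_pos: [0.5709, 0.2175, 0.0922]
contact_force: [-0.4, 0.8, -3.9]
gripper_width: 0.0358
```

```bash
python3 -m pendant '[{"dx":0,"dy":0,"dz":0.002,"rx":0,"ry":0,"rz":0,"hand":20},{"dx":0,"dy":0,"dz":0.002,"rx":0,"ry":0,"rz":0,"hand":20},{"dx":0,"dy":0,"dz":0.002,"rx":0,"ry":0,"rz":0,"hand":20}]' 30 | grep -v rot
```

```text
time_s: 17.05
ee_pos: [0.5709, 0.2174, 0.0918]
contact_force: [-0.3, -0.2, -2.1]
gripper_width: 0.0357
```

The force is neutral at TCP z 0.0918 (lower end ≈ 64 mm), which means it is in the click. Releasing.

```bash
python3 -m pendant '[{"dx":0,"dy":0,"dz":0,"rx":0,"ry":0,"rz":0,"hand":38},{"dx":0,"dy":0,"dz":0,"rx":0,"ry":0,"rz":0,"hand":42},{"dx":0,"dy":0,"dz":0,"rx":0,"ry":0,"rz":0,"hand":50},{"dx":0,"dy":0,"dz":0,"rx":0,"ry":0,"rz":0,"hand":65},{"dx":0,"dy":0,"dz":0,"rx":0,"ry":0,"rz":0,"hand":70},{"dx":0,"dy":0,"dz":0,"rx":0,"ry":0,"rz":0,"hand":70},{"dx":0,"dy":0,"dz":0,"rx":0,"ry":0,"rz":0,"hand":70}]' 30 | grep -v rot;  python3 - <<'E'
from h import *
from station import cams
c=cams.camera("scene"); cv2.imwrite("pics/scene7.png",c["frame"][:,:,::-1])
a=cv2.imread("pics/scene7.png")
cv2.imwrite("pics/d7.png",cv2.resize(a[175:240,325:385],None,fx=9,fy=9,interpolation=cv2.INTER_CUBIC))
E
```

```text
time_s: 17.63
ee_pos: [0.5708, 0.2175, 0.0918]
contact_force: [-0.1, 0.3, -0.5]
gripper_width: 0.0693
```

View pics/d7.png

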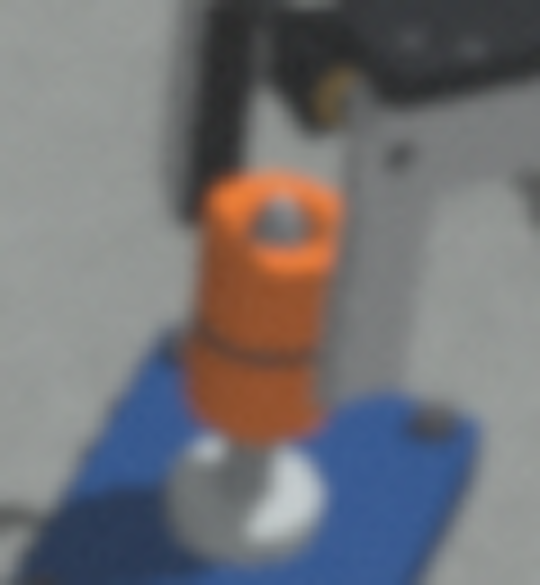

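The collar sits upright on the rod with the tip showing in its bore. Its lower edge is at about crop (255,443), held clear above the shoulder. Withdrawing straight up.

```bash
python3 -m pendant '[{"dx":0,"dy":0,"dz":-0.03,"rx":0,"ry":0,"rz":0,"hand":70},{"dx":0,"dy":0,"dz":-0.1,"rx":0,"ry":0,"rz":0,"hand":70},{"dx":0,"dy":0,"dz":-0.2,"rx":0,"ry":0,"rz":0,"hand":70},{"dx":0,"dy":0,"dz":-0.35,"rx":0,"ry":0,"rz":0,"hand":70},{"dx":0,"dy":0,"dz":-0.5,"rx":0,"ry":0,"rz":0,"hand":70},{"dx":0,"dy":0,"dz":-0.6,"rx":0,"ry":0,"rz":0,"hand":70},{"dx":0,"dy":0,"dz":-0.6,"rx":0,"ry":0,"rz":0,"hand":70},{"dx":0,"dy":0,"dz":-0.6,"rx":0,"ry":0,"rz":0,"hand":70}]' 30 | grep -v rot;  python3 - <<'E'
from h import *
from station import cams
c=cams.camera("scene"); cv2.imwrite("pics/scene8.png",c["frame"][:,:,::-1])
a=cv2.imread("pics/scene8.png")
cv2.imwrite("pics/d8.png",cv2.resize(a[175:240,325:385],None,fx=9,fy=9,interpolation=cv2.INTER_CUBIC))
t=np.linspace(0,2*np.pi,200)
for z in (.060,.062,.064,.066,.116,.118,.120,.122):
    P=np.c_[.571+.018*np.cos(t),.217+.018*np.sin(t),0*t+z]
    q=(proj("scene",P)+.5-[325,175])*9-.5; print(z,q.min(0).round(1),q.max(0).round(1))
E
```

```text
time_s: 18.35
ee_pos: [0.5714, 0.2177, 0.2139]
contact_force: [-0.1, -0.5, -0.7]
gripper_width: 0.0702
0.06 [186.7 357.2] [332.7 453.1]
0.062 [187.4 351.2] [333.6 446.9]
0.064 [188.1 345.1] [334.5 440.8]
0.066 [188.9 339. ] [335.4 434.7]
0.116 [207.5 181.7] [358.6 276.1]
0.118 [208.3 175.2] [359.6 269.6]
0.12 [209.  168.7] [360.6 263. ]
0.122 [209.8 162.2] [361.5 256.4]
```

View pics/d8.png

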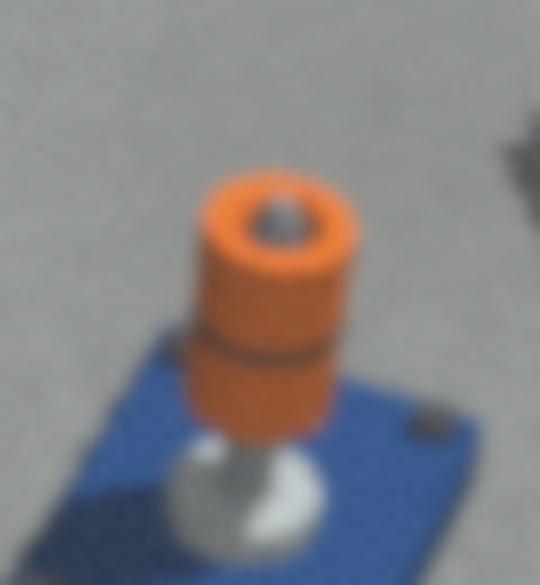

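View pics/scene8.png

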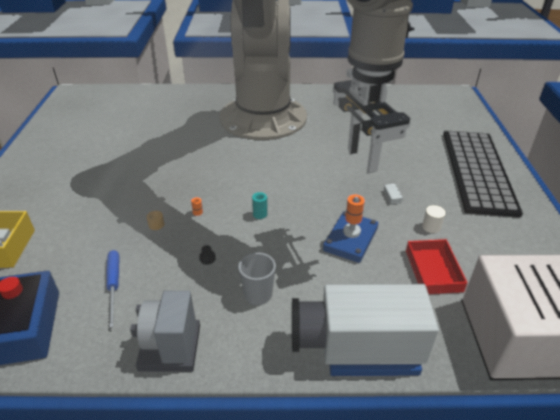

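The collar stands upright, with its top ring at crop y ≈ 171 and its lower edge at ≈ 443. That puts the lower end at about 63.5 mm, unchanged since release. The other parts are where they were and the gripper is clear, so I'm handing in.

```bash
python3 -c "
from station import ticket
print(ticket.hand_in())"
```

```text
the job is handed in; nothing more can be done
None
```

The orange collar is on the guide rod in the click, let go, and the job is handed in at about 18.4 s of the 64 s allowed. There was no verdict from the hand-in, and I never read the ball joint values directly, so the click is judged by feel and picture.

- **By feel:** the collar first touched the balls with its lower end about 91 mm above the bench. It then slid with a steady 3–4 N of friction. The balls pulled it down with about 5 N from about 68 mm, and the pull faded to nothing at about 64 mm, where I released it.
- **By picture, after release:** it stands upright on the rod with its lower end at about 63.5 mm. That is 28 mm below the contact height, as the click should be. It did not move between release and withdrawal, the gripper is clear, and no bystander looks moved.
- **One disagreement:** going over the balls I read only about 3–4 N, not the stated 8–14 N. I read the force only at the end of each step of about 1 mm, so a peak between readings could have been missed. The later friction, the pull-in and its height all fit the balls having been passed.

The largest reading while the collar was on the rod was about 8 N, well under the 25 N limit.

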